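# Hold the kiln lid open with the lifting bar

## Task

Pick the steel bar up from its wooden rest, slide one end of it through the brass eye on the front edge of the shut kiln lid, and with the bar alone raise the lid to 45 degrees so that the kiln can be loaded. The lid has no stay and falls shut, so finish still gripping the bar, with its end through the eye and the lid held steady at 45 degrees. Never touch the kiln or its lid with the gripper or arm, and leave the enamel dish, the doming block and the beeswax where they are.

Things in the scene. Friction and masses are not known exactly. Their poses are not given: they have to be found in the camera images.
- kiln: grey top-loading bench kiln, fixed to the bench: 160 (x) x 170 (y) mm, shell 95 mm high, origin at the centre of its underside on the bench. +z up; its front (aluminium plate with knob, 13 mm proud) faces its own -x; the lid hinge runs along its y at the back. With the shut lid its top is at 117 mm.
- kiln_lid (a joint): lid angle in rad: 0 shut, growing as the front edge rises, stop at 1.4 (80 degrees); 45 degrees is 0.785. No stay or spring: its weight (0.25 kg, varies by 20 %) shuts it from any angle. The lid is a slab 168 x 174 x 18 mm.
- lid_eye (a point): centre of the hole of the brass eye, a ring of 6 mm round wire, 24 mm clear hole, 36 mm outside, fixed rigidly to the lid's front edge near its right (kiln -y) corner, 70 mm to the right of the lid's middle, hole centre 26 mm ahead of the lid's edge, 106 mm above the bench when shut. Its axes turn with the lid; the hole's axis is y, parallel to the hinge, so a bar goes in level, sideways from the right, which side is free.
- kiln_hinge (a point): point on the lid's hinge axis straight behind the eye; the axis is the kiln's y, 96 mm above the bench. The shut eye lies 199 mm ahead of it (kiln -x) and 10 mm above it; the eye swings about it on a circle of 199 mm radius.
- bar_rest: wooden rest fixed to the bench, right of the kiln: base 60 (x) x 120 (y) x 8 mm, origin at the centre of its underside. Two notched uprights, 12 mm thick, 36 mm wide, 48 mm apart from the centre along +y and -y (84 mm clear between them), carry the bar with its underside at 38 mm; prongs rise to 47 mm on either side of it, notch 14 mm wide.
- bar_mid (a point): centre of the loose dark steel bar, 9 x 9 mm square, 173 mm long along y, 0.07 kg (varies by 20 %). It lies in the rest along the rest's y, its centre within 12 mm of the rest's centre; grip it between the uprights, on its x faces.
- bar: the same bar; origin at the centre of its underside (4.5 mm below bar_mid), y along the bar, z up.
- enamel_dish: round white enamel dish with dark rim, 154 mm wide, 20 mm high, to the left of the kiln, nearer the robot; origin under its centre. Leave alone.
- doming_block: 50 mm cube with hollows, right of the kiln; origin under its centre. Leave alone.
- beeswax: brown lump of beeswax, 43 mm wide, 26 mm high, beyond the rest; origin under its centre. Leave alone.
Not all that is in view belongs to the job. What is shaped like the bar but orange is not meant. There is more than one size of the bar_rest; the one meant has the size given above.

How it is judged:
By the outcome, as a careful person would: the job done as asked, in the order asked, and still so for the second after the job is handed in, while the arm keeps its last pose, push and grip.
It also fails if it takes over 48 s, if anything falls off the work surface, if the arm or the gripper's body presses on something with over 40 N, if the wrist force passes 120 N, or if a joint passes its speed limit or range.

## Robot

A 6-joint arm with a two-finger parallel gripper is mounted at the origin on a cart in front of the work surface, level with it; the furniture and walls round the work are solid. World frame = base frame: x ahead of the robot, y to its left, z up, the work surface at z = 0. Lengths are in m, angles in rad, forces in N, time in s.
With the tool pointing down it reaches from about 0.35 to 0.975 m from the base axis. Payload 4.9 kg.
Tool frame: the origin (TCP) lies at the very end of the fingers, on their centre line; the grasp point (between the pads) lies 19 mm behind it (grasp_offset is the distance from the TCP to the grasp point, in m); x points along the fingers, y is the direction in which the jaws open and shut, and the axes are right-handed (so a half turn about x gives the same grasp; the last joint's range is limited). The gripper opens to 85 mm and grips with 20 to 120 N. Pads are 22 mm wide; open, the fingers measure 114 mm over their backs; the gripper's body (76 mm by 85 mm) begins 54 mm behind the grasp point. The pads swing forward as they close: fully open they stand 13 mm farther back than shut.
Start: joints at [-1.445, 0.053, 1.613, -0, 1.476, -0.119], TCP at [0.151, -0.606, 0.231] pointing down, gripper open.
Joint ranges: [-3.01, 3.01], [-1.01, 2.22], [0.06, 2.58], [-1.02, 4.17], [0.09, 2.62], [-3.14, 3.14]. Speed limits (rad/s): [2.57, 2.57, 3.14, 3.14, 3.14, 3.14].

## Interface

Orientations are given as a rotation vector (axis times angle).
In Python, from station import get_obs, get_image, camera_model, finish_job, grasp_offset gives the robot as it stands.
- The arm moves only by the shell command python3 -m crank 'ROWS' [OPENING] [FORCE]. ROWS is JSON, a list that holds one entry, the list of rows, each a list of 4 numbers: the shift along the world's x, y, z in m, then the turn about the world's z in degrees. In form: [[[dx, dy, dz, turn], ...]]. A call has 1 to 5 rows; each row is the pose to reach, as a shift and turn from the pose commanded when the call began; what a row does not reach only later rows make up. A row lasts 1/12 s, in which the tool goes at most 41.7 mm and 7.16 degrees, less where a joint would pass 70% of its speed; a pose out of reach is approached as far as the arm can. A call with a gripper value outside its range is refused whole. OPENING is the opening, from 0 (shut) to 1 (fully open), set as the call begins (- or left out, the last holds). The fingers move at their own pace and stop on an object; FORCE is the grip in N (left out, the last holds). Time passes only in rows, so rows that repeat a pose let the fingers close. It gives the time, the measured TCP pose, the force and the opening at its end, in the units of the state.
- get_obs(): the state, without advancing time (a new reading comes with each control period).
- get_image(name): name is "scene" or "top"; returns (picture, depth): 400x640x3 uint8, red, green, blue; 400x640 float32, m along the optical axis (not along the pixel's ray), 0 where there is no reading.
- camera_model(name): a dict with "fx", "fy", "cx", "cy" (pixels), "xyz" and "attitude" of the camera in the world. Camera axes: x right, y down, z forward; pixel columns grow to the right and rows downward; lengths in m; the calibration is good to about 2 mm. A picture is of the moment at which its call begins. camera_model takes no time and is no camera call.
- finish_job(): hands the job in, once; it reports no verdict.
The state is a dict: "t": time; "q": joint angles; "dq": joint speeds; "effort": joint torques, N m; "tool_pos": TCP position; "tool_rot": TCP orientation; "contact_force": force on the tool from outside, world axes, zero at the start; "wrist_torque": the same for the moment, N m; "opening": finger opening in m.
Only numpy, scipy, OpenCV 4.12 (cv2) and the standard library are available. Lean on these libraries where they do the work, as an engineer would, in place of code of your own. Each camera call takes 0.05 s, during which the arm holds its last target.

## Working session

There is one attempt and no reset: what is moved stays moved. The work goes in short steps, Python scripts to look and compute and a shell command to move; the robot and the scene stay as the last step left them, time stands still between calls to the robot, and variables do not carry over. Pictures are saved under pics/ and viewed, and the job is handed in when it is done.

```bash
ls; mkdir -p pics
python3 - <<'E'
from station import *
import cv2
print(get_obs(), grasp_offset if not callable(grasp_offset) else grasp_offset())
import numpy as np
for n in ("scene","top"):
    p,d=get_image(n); np.savez(f"pics/{n}0.npz",p=p,d=d); cv2.imwrite(f"pics/{n}0.png",p[:,:,::-1]); print(n,camera_model(n))
E
```

```text
pics
{'t': 0.0, 'q': array([-1.44497766e+00,  5.33555386e-02,  1.61429374e+00, -7.74763879e-06,
        1.47597001e+00, -1.18973579e-01]), 'dq': array([-1.28569239e-03, -2.16162267e-06, -1.04661710e-06,  9.55329958e-04,
        4.28652628e-04, -6.47116012e-04]), 'effort': array([ 4.84518150e-04, -3.93687236e+01, -3.70177674e+01,  1.75845565e-05,
        7.17350253e-03, -1.05603453e-05]), 'tool_pos': array([ 0.15140834, -0.60574939,  0.23006397]), 'tool_rot': array([ 2.09216873,  0.25949846, -2.09219961]), 'contact_force': array([-0.07349342, -0.04704238,  0.45508102]), 'wrist_torque': array([ 0.00805348,  0.03766278, -0.00274851]), 'opening': 0.0853799139435318} 0.0187
scene {'fx': 365.6502240130897, 'fy': 365.6502240130897, 'cx': 327.70962670389787, 'cy': 196.98583184657366, 'xyz': array([ 0.08838966, -1.03445397,  0.71024201]), 'attitude': array([-2.04490076,  0.46792991, -0.28957902])}
top {'fx': 421.6880861545896, 'fy': 421.6880861545896, 'cx': 314.4204761156986, 'cy': 195.10677112468335, 'xyz': array([ 0.31547396, -0.05385838,  1.59102549]), 'attitude': array([-2.10000951,  2.15972131, -0.18528432])}
```

View pics/scene0.png

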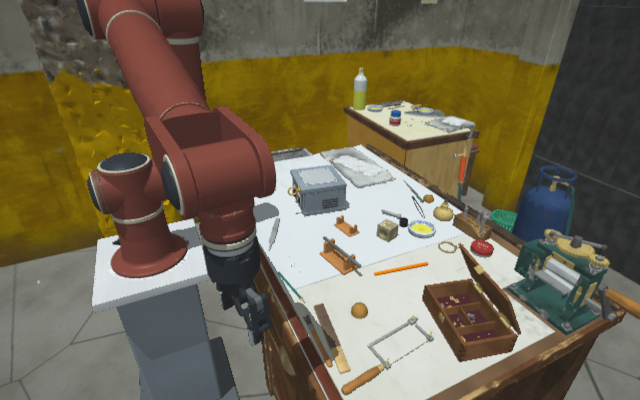

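View pics/top0.png

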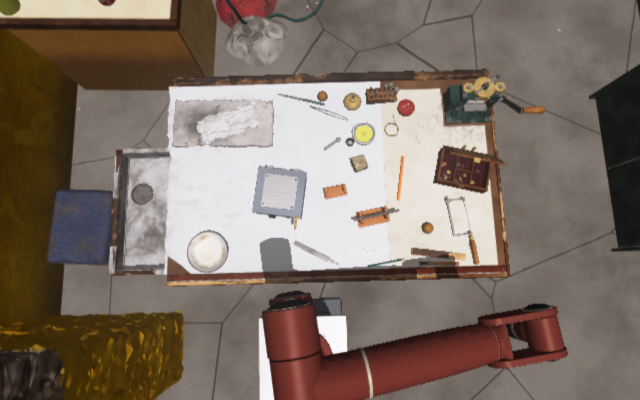

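The top view shows the kiln at about (280,192) and its eye at about (295,223). The bar on its rest is at (373,216), and a smaller empty rest is at (335,191). The block is at (358,163), the dish at (207,250) and the beeswax probably at (428,228). Zooming in next.

```bash
cat > h.py <<'E'
import numpy as np, cv2
from scipy.spatial.transform import Rotation as R
from station import *
def pts(n,d):
    m=camera_model(n); v,u=np.mgrid[:400,:640]
    c=np.stack([(u-m['cx'])/m['fx']*d,(v-m['cy'])/m['fy']*d,d],-1)
    return c@R.from_rotvec(m['attitude']).as_matrix().T+m['xyz']
def ray(n,u,v,z):
    m=camera_model(n); r=R.from_rotvec(m['attitude']).as_matrix()@[(u-m['cx'])/m['fx'],(v-m['cy'])/m['fy'],1]
    return m['xyz']+r*(z-m['xyz'][2])/r[2]
def proj(n,P):
    m=camera_model(n); c=R.from_rotvec(m['attitude']).as_matrix().T@(np.array(P)-m['xyz'])
    return c[0]/c[2]*m['fx']+m['cx'],c[1]/c[2]*m['fy']+m['cy']
E
python3 - <<'E'
from h import *
t=np.load('pics/top0.npz');s=np.load('pics/scene0.npz')
c=t['p'][150:250,240:410,::-1]; cv2.imwrite('pics/tz.png',cv2.resize(c,None,fx=4.7,fy=4.7,interpolation=cv2.INTER_NEAREST))
c=s['p'][155:285,270:430,::-1]; cv2.imwrite('pics/sz.png',cv2.resize(c,None,fx=4.5,fy=4.5,interpolation=cv2.INTER_NEAREST))
P=pts('top',t['d']); 
for u,v in [(280,192),(373,216),(335,191),(358,163),(207,250),(428,228),(230,220),(340,220)]: print(u,v,P[v,u].round(4))
E
```

```text
280 192 [0.5885 0.065  0.1223]
373 216 [ 0.5022 -0.2694  0.0531]
335 191 [ 6.092e-01 -1.362e-01 -2.000e-04]
358 163 [ 0.7042 -0.2237  0.0513]
207 250 [0.3976 0.3498 0.0066]
428 228 [ 0.4547 -0.4746  0.0275]
230 220 [0.508  0.2651 0.0046]
340 220 [ 0.4965 -0.1508  0.0031]
```

View pics/tz.png

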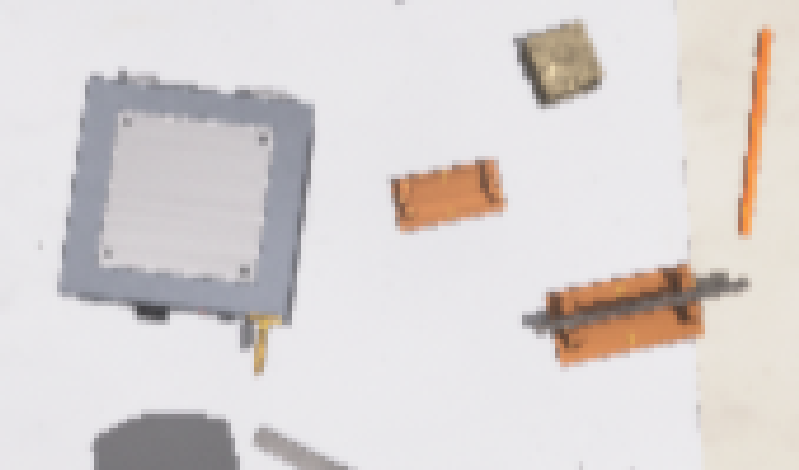

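View pics/sz.png

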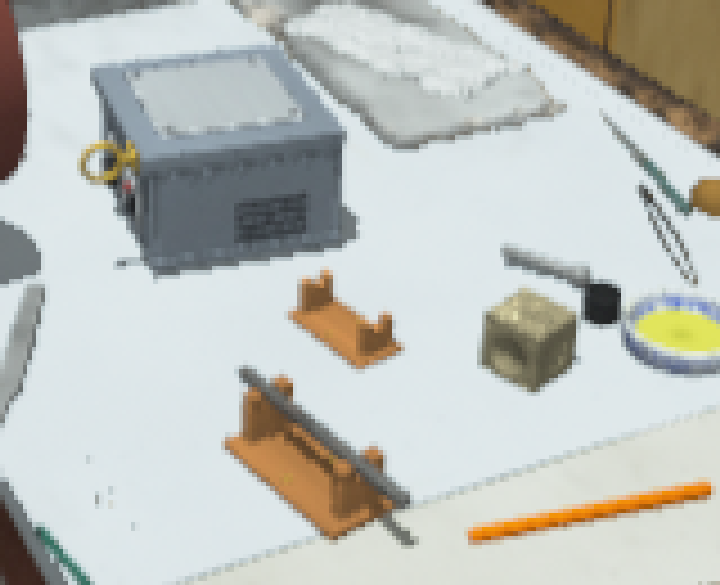

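```bash
cat > m.py <<'E'
from h import *
import sys
t=np.load('pics/top0.npz');s=np.load('pics/scene0.npz')
def lcent(m): 
    v,u=np.nonzero(m); return u.mean(),v.mean()
# lid
P=pts('top',t['d'])
m=(P[...,2]>0.105)&(P[...,0]>0.45)&(P[...,0]<0.75)&(abs(P[...,1]-0.06)<0.13)
m=cv2.morphologyEx(m.astype(np.uint8),cv2.MORPH_OPEN,np.ones((5,5)))
c=max(cv2.findContours(m,0,2)[0],key=cv2.contourArea)
# undistorted pixel footprint -> points on z=.117
W=np.array([ray('top',u,v,.117)[:2] for u,v in c[:,0]])
(r)=cv2.minAreaRect((W*1000).astype(np.float32)); print('lid',r,cv2.boxPoints(r).round(1).tolist())
print('lid top z',np.median(P[...,2][m>0]))
for n,f in(('top',t),('scene',s)):
    hsv=cv2.cvtColor(f['p'],cv2.COLOR_RGB2HSV).astype(int)
    H,S,V=hsv[...,0],hsv[...,1],hsv[...,2]
    b=(H>15)&(H<32)&(S>90)
    x0,x1,y0,y1=(285,305,212,232) if n=='top' else (285,303,182,202)
    q=np.zeros_like(b);q[y0:y1,x0:x1]=b[y0:y1,x0:x1]
    v,u=np.nonzero(q); print(n,'eye px',len(u),u.min(),u.max(),v.min(),v.max(),lcent(q))
    w=np.zeros_like(b)
    dk=(V<130)&(S<90)
    x0,x1,y0,y1=(348,402,206,224) if n=='top' else (320,364,233,280)
    w[y0:y1,x0:x1]=dk[y0:y1,x0:x1]
    cv2.imwrite(f'pics/m_{n}.png',cv2.resize(np.uint8(255*(w|q))[y0-40:y1+20,x0-70:x1+20],None,fx=5,fy=5,interpolation=0))
E
python3 m.py
```

```text
lid ((590.0371704101562, 68.09629821777344), (173.9950408935547, 173.899169921875), 81.64342498779297) [[491.3999938964844, -5.300000190734863], [663.4000244140625, -30.600000381469727], [688.7000122070312, 141.5], [516.7000122070312, 166.8000030517578]]
lid top z 0.11707444860138994
top eye px 22 293 297 217 228 (np.float64(294.95454545454544), np.float64(221.54545454545453))
scene eye px 49 288 300 186 194 (np.float64(295.14285714285717), np.float64(190.12244897959184))
```

Run:
```python
from h import *
print(ray('scene',292.4-.5,190.9-.5,.106))
tip=ray('top',240+259/4.7-.5,150+374/4.7-.5,.106); print('ring tip',tip, tip[:2]+.018*np.array([.9894,-.1454]))
t=np.load('pics/top0.npz');s=np.load('pics/scene0.npz')
print(t['p'][205:224:1,373].tolist())
for n,f,b in(('top',t,(348,402,204,226)),('scene',s,(318,366,232,280))):
    x0,x1,y0,y1=b
    c=cv2.resize(f['p'][y0:y1,x0:x1,::-1],None,fx=14 if n=='top' else 11,fy=14 if n=='top' else 11,interpolation=0); cv2.imwrite(f'pics/bar_{n}.png',c)
c=cv2.resize(s['p'][175:210,275:320,::-1],None,fx=16,fy=16,interpolation=0); cv2.imwrite('pics/eye_s.png',c)
```

```text
[0.47508965 0.01696433 0.106     ]
ring tip [0.45714858 0.01664502 0.106     ] [0.47495778 0.01402782]
[[235, 234, 237], [235, 233, 236], [232, 230, 233], [223, 201, 196], [208, 145, 106], [206, 135, 87], [203, 134, 86], [173, 113, 74], [111, 77, 59], [100, 81, 73], [104, 94, 90], [117, 95, 84], [157, 106, 76], [193, 126, 82], [202, 132, 85], [208, 140, 86], [206, 144, 85], [202, 140, 82], [213, 142, 93]]
```

View pics/bar_top.png

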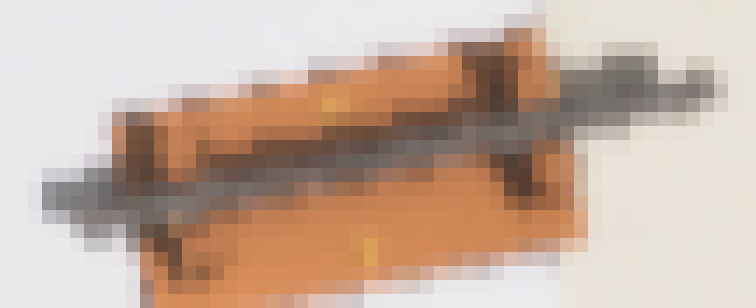

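View pics/bar_scene.png

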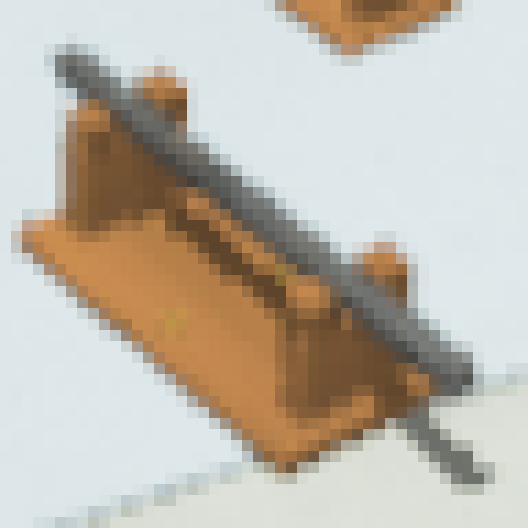

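View pics/eye_s.png

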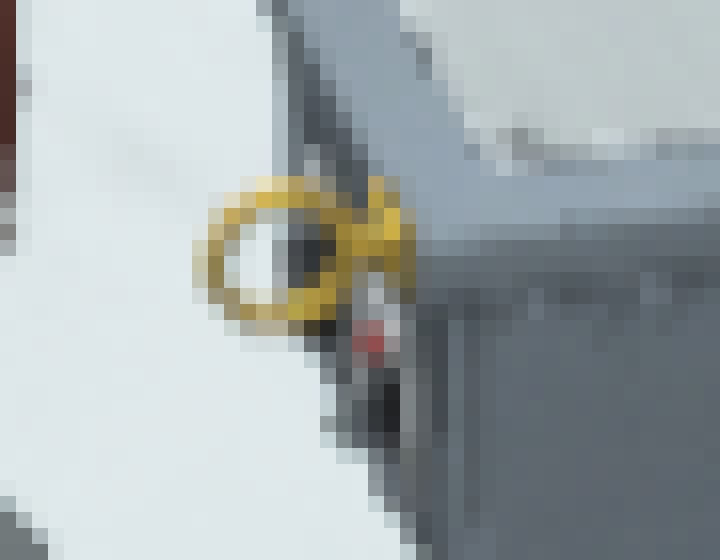

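Run:
```python
from h import *
def show(n,a,b):
    A=ray(n,*a,.0425);B=ray(n,*b,.0425);d=A-B
    print(n,A.round(4),B.round(4),'mid',((A+B)/2).round(4),'len',np.linalg.norm(d).round(4),'yaw',np.degrees(np.arctan2(-d[0],d[1])).round(2))
show('scene',(323.7,237.1),(359.1,265.6))
# sub-pixel, top: dark centroid per column, excluding shadows
t=np.load('pics/top0.npz')
p=t['p'].astype(float)
sat=p.max(-1)-p.min(-1)
m=(sat<45)&(p.max(-1)<150); m[:206]=0;m[224:]=0;m[:,:352]=0;m[:,399:]=0
us=[];vs=[]
for u in range(352,399):
    v=np.nonzero(m[:,u])[0]
    if len(v): us.append(u);vs.append(v.mean()); print(u,v.tolist(),end=' ')
us=np.array(us);vs=np.array(vs);k=(us<388)
f=np.polyfit(us[k],vs[k],1);print(f)
show('top',(350.8,np.polyval(f,350.8)),(394,np.polyval(f,394)))
P=pts('top',t['d'])
print(P[206:222:2,373,2].round(3))
print([ (u,P[int(round(np.polyval(f,u))),u].round(4).tolist()) for u in range(350,402,3)])
# rest base mask orange
hsv=cv2.cvtColor(t['p'],cv2.COLOR_RGB2HSV);q=cv2.inRange(hsv,(5,90,60),(18,255,255))
for c in cv2.findContours(q,0,2)[0]:
    if cv2.contourArea(c)>60:
        W=np.array([ray('top',u,v,.008)[:2]*1000 for u,v in c[:,0]],np.float32);print(cv2.minAreaRect(W))
```

```text
scene [ 0.4942 -0.1989  0.0425] [ 0.525  -0.3632  0.0425] mid [ 0.5096 -0.2811  0.0425] len 0.1672 yaw 10.62
352 [217, 218] 353 [217, 218, 219] 354 [216, 217, 218, 219] 355 [216, 217, 218, 219] 356 [215, 216, 217, 218, 219] 357 [212, 215, 216, 217, 218, 219, 220] 358 [215, 216, 217, 218, 219, 220] 359 [217, 218, 219, 220] 360 [217, 218, 219] 361 [217, 218, 219] 362 [217, 218] 363 [216, 217, 218] 364 [216, 217, 218] 365 [215, 216, 217, 218] 366 [215, 216, 217] 367 [215, 216, 217] 368 [215, 216, 217] 369 [215, 216] 370 [214, 215, 216] 371 [214, 215, 216] 372 [214, 215, 216] 373 [214, 215, 216] 374 [214, 215, 216] 375 [213, 214, 215] 376 [213, 214, 215] 377 [213, 214, 215] 378 [213, 214, 215] 379 [213, 214] 380 [212, 213, 214] 381 [207, 212, 213, 214] 382 [211, 212, 213, 214] 383 [209, 210, 211, 212, 213, 214, 215] 384 [211, 212, 213, 214, 215, 216] 385 [212, 213, 214, 215, 216, 217] 386 [212, 213] 387 [211, 212, 213] 388 [209, 210, 211, 212, 213] 389 [209, 210, 211, 212] 390 [209, 210, 211, 212] 391 [208, 209, 210, 211, 212] 392 [208, 209, 210, 211, 212] 393 [208, 209, 210, 211] 394 [2
[... 2077 characters left out ...]
5299072265625, -651.944580078125), (267.1782531738281, 668.5349731445312), 86.65179443359375)
((1067.0533447265625, 184.04074096679688), (128.1405029296875, 21.3554630279541), 88.32791137695312)
((1068.42626953125, 304.03619384765625), (72.08085632324219, 25.61811637878418), 88.32833862304688)
((1070.69775390625, 15.770999908447266), (72.06381225585938, 29.937419891357422), 88.32740020751953)
((1021.3521728515625, -522.3465576171875), (126.24185180664062, 492.0613098144531), 0.024992164224386215)
((1198.3956298828125, 734.6107177734375), (381.443359375, 853.8926391601562), 8.762223243713379)
((1389.0152587890625, 854.8082275390625), (726.8070068359375, 109.01205444335938), 88.29938507080078)
```

```bash
cat > st.py <<'E'
from h import *
o=get_obs(); M=R.from_rotvec(o['tool_rot']).as_matrix()
y=M[:,1]; print('t',round(o['t'],2),'tcp',o['tool_pos'].round(4),'xax',M[:,0].round(3),'jaw yaw',np.degrees(np.arctan2(y[1],y[0])).round(2),'F',o['contact_force'].round(1),'T',o['wrist_torque'].round(2),'op',round(o['opening'],4),'q6',o['q'][5].round(2))
E
python3 st.py
```

```text
t 0.1 tcp [ 0.1514 -0.6058  0.2302] xax [-0.     0.002 -1.   ] jaw yaw -75.97 F [ 0.  -0.1 -0.6] T [-0.03 -0.02  0.05] op 0.085 q6 -0.12
```

```bash
python3 -m crank '[[[0.024,0.021,0,5.8],[0.048,0.042,0,11.6],[0.072,0.062,0,17.3],[0.096,0.083,0,23],[0.12,0.104,0,28.8]]]' 1 100; python3 st.py
```

```text
t: 0.52
tool_pos: [0.2722, -0.501, 0.2307]
tool_rot: [1.782, 0.704, -1.782]
contact_force: [-0.3, -0.9, 0.2]
opening: 0.0854
t 0.52 tcp [ 0.2722 -0.501   0.2307] xax [-0.     0.001 -1.   ] jaw yaw -46.92 F [-0.3 -0.9  0.2] T [-0.02 -0.01 -0.02] op 0.0854 q6 -0.38
```

```bash
python3 -m crank '[[[0.024,0.021,0,5.8],[0.048,0.042,0,11.6],[0.072,0.062,0,17.3],[0.096,0.083,0,23],[0.12,0.104,0,28.8]]]'; python3 st.py
```

```text
t: 0.93
tool_pos: [0.3923, -0.3969, 0.2308]
tool_rot: [1.438, 1.044, -1.438]
contact_force: [0.5, -0.4, -0.4]
opening: 0.0855
t 0.93 tcp [ 0.3923 -0.3969  0.2308] xax [-0.     0.001 -1.   ] jaw yaw -18.1 F [ 0.5 -0.4 -0.4] T [ 0.01 -0.01  0.05] op 0.0855 q6 -0.61
```

```bash
python3 -m crank '[[[0.024,0.021,0,5.8],[0.048,0.042,0,11.6],[0.072,0.062,-0.02,17.3],[0.096,0.083,-0.04,23],[0.12,0.104,-0.06,28.8]]]'; python3 st.py
```

```text
t: 1.35
tool_pos: [0.5125, -0.2931, 0.1707]
tool_rot: [1.07, 1.291, -1.07]
contact_force: [-0.8, 0.1, 0.1]
opening: 0.0856
t 1.35 tcp [ 0.5125 -0.2931  0.1707] xax [ 0.001 -0.    -1.   ] jaw yaw 10.71 F [-0.8  0.1  0.1] T [-0.01 -0.03 -0.03] op 0.0856 q6 -0.83
```

Now in place above the grip point. I'll descend to a TCP height of about 0.025 and look before closing.

```bash
python3 -m crank '[[[0,0,-0.03,0],[0,-0.001,-0.06,0],[0,-0.001,-0.09,0],[0,-0.001,-0.12,0],[0,-0.001,-0.145,0]]]'; python3 st.py
python3 - <<'E'
from h import *
p,d=get_image('scene'); cv2.imwrite('pics/s1.png',cv2.resize(p[190:310,270:430,::-1],None,fx=4.5,fy=4.5,interpolation=2))
E
```

```text
t: 1.77
tool_pos: [0.5104, -0.2943, 0.0234]
tool_rot: [1.074, 1.293, -1.074]
contact_force: [0.4, -0.1, -1.2]
opening: 0.0851
t 1.77 tcp [ 0.5104 -0.2943  0.0234] xax [-0.002  0.002 -1.   ] jaw yaw 10.45 F [ 0.4 -0.1 -1.2] T [0.02 0.04 0.01] op 0.0851 q6 -0.83
```

View pics/s1.png

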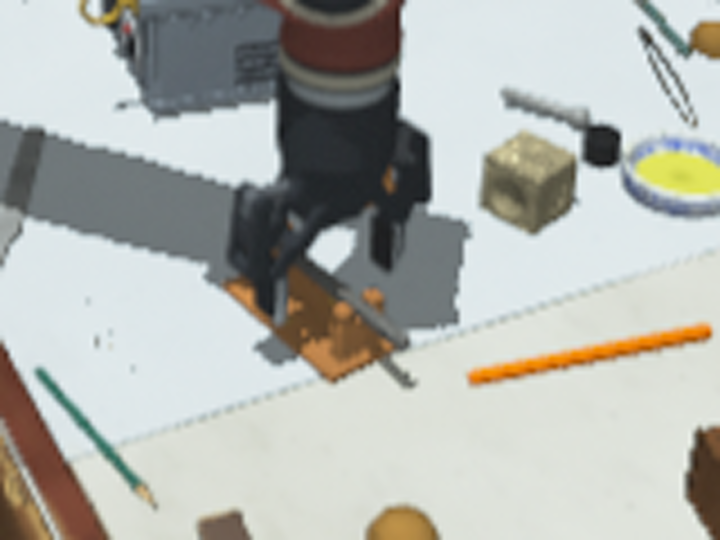

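The fingers straddle the bar between the uprights, at about (320,280) in the crop. Closing now.

```bash
python3 -m crank '[[[0.001,0,0,0],[0.001,0,0,0],[0.001,0,0,0],[0.001,0,0,0],[0.001,0,0,0]]]' 0 40; python3 st.py;python3 -m crank '[[[0,0,0,0],[0,0,0,0],[0,0,0,0],[0,0,0,0],[0,0,0,0]]]' 0 80; python3 st.py
```

```text
t: 2.23
tool_pos: [0.5137, -0.2963, 0.0286]
tool_rot: [1.074, 1.286, -1.073]
contact_force: [0.2, 0.8, -0.2]
opening: 0.0253
t 2.23 tcp [ 0.5137 -0.2963  0.0286] xax [ 0.003 -0.002 -1.   ] jaw yaw 10.42 F [ 0.2  0.8 -0.2] T [-0.04  0.01  0.01] op 0.0253 q6 -0.83
t: 2.65
tool_pos: [0.5133, -0.296, 0.0279]
tool_rot: [1.074, 1.288, -1.074]
contact_force: [-0.7, 1.3, 6.6]
opening: 0.0069
t 2.65 tcp [ 0.5133 -0.296   0.0279] xax [ 0.002 -0.001 -1.   ] jaw yaw 10.43 F [-0.7  1.3  6.6] T [0.08 0.2  0.02] op 0.0069 q6 -0.83
```

```bash
python3 -m crank '[[[0,0,0,0],[0,0,0.015,0],[0,0,0.04,0],[0,0,0.07,0],[0,0,0.1,0]]]' 0 100; python3 st.py
python3 - <<'E'
from h import *
for n,b in (('scene',(270,430,150,270)),('top',(300,430,160,250))):
    p,d=get_image(n); x0,x1,y0,y1=b; cv2.imwrite(f'pics/{n}2.png',cv2.resize(p[y0:y1,x0:x1,::-1],None,fx=4.5,fy=4.5,interpolation=2))
E
```

```text
t: 3.07
tool_pos: [0.5116, -0.2947, 0.1261]
tool_rot: [1.075, 1.292, -1.075]
contact_force: [0.9, -0.4, -0.3]
opening: 0.0066
t 3.07 tcp [ 0.5116 -0.2947  0.1261] xax [-0.002  0.002 -1.   ] jaw yaw 10.42 F [ 0.9 -0.4 -0.3] T [-0.02 -0.02 -0.01] op 0.0066 q6 -0.83
```

View pics/scene2.png

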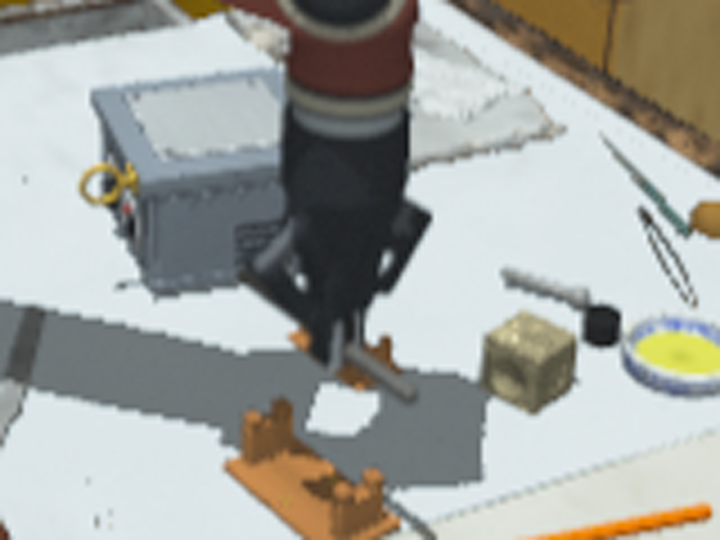

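View pics/top2.png

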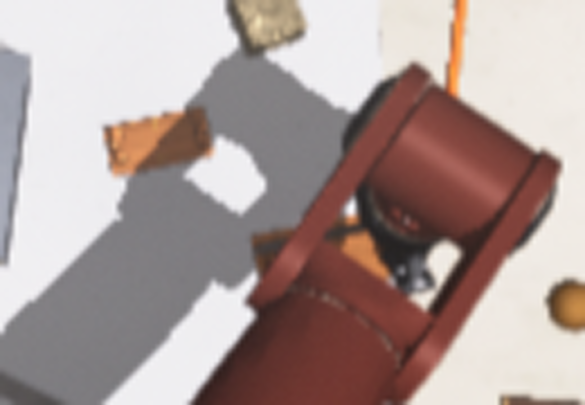

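```bash
python3 - <<'E'
from h import *
o=get_obs();z=o['tool_pos'][2]+.016
B=ray('scene',270+408/4.5-.5,150+390/4.5-.5,z);g=o['tool_pos'];print(B,np.hypot(*(B-g)[:2]))
E
python3 -m crank '[[[-0.011,0.037,0,-3.8],[-0.022,0.074,0,-7.6],[-0.033,0.111,0,-11.4],[-0.044,0.148,0,-15.2],[-0.055,0.18,-0.015,-18.9]]]'; python3 st.py;python3 - <<'E'
from h import *
for n,b in (('scene',(270,430,140,260)),('top',(260,390,170,260))):
    p,d=get_image(n); np.savez(f'pics/{n}3.npz',p=p,d=d); x0,x1,y0,y1=b; cv2.imwrite(f'pics/{n}3.png',cv2.resize(p[y0:y1,x0:x1,::-1],None,fx=4.5,fy=4.5,interpolation=2))
E
```

```text
[ 0.51809551 -0.36906673  0.1488498 ] 0.07148932818636917
t: 3.58
tool_pos: [0.4581, -0.1141, 0.1129]
tool_rot: [1.321, 1.13, -1.317]
contact_force: [0.9, 0.3, -0.3]
opening: 0.0066
t 3.58 tcp [ 0.4581 -0.1141  0.1129] xax [ 0.004 -0.001 -1.   ] jaw yaw -8.67 F [ 0.9  0.3 -0.3] T [-0.01 -0.04 -0.01] op 0.0066 q6 -0.25
```

View pics/scene3.png

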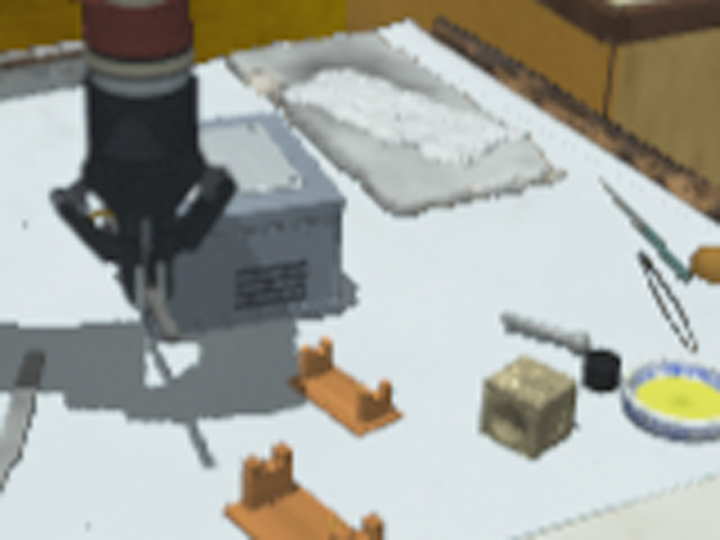

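View pics/top3.png

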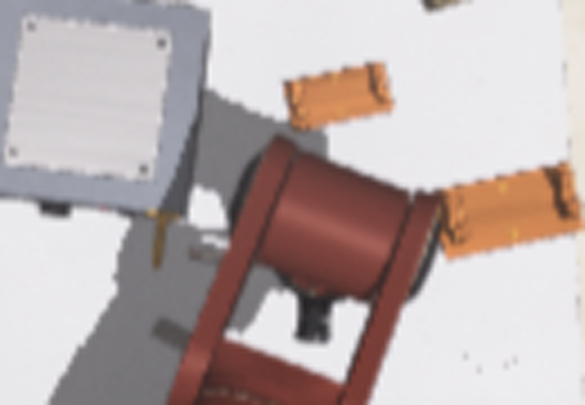

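```bash
cat > zt.py <<'E'
from h import *
import sys
n,f,x0,x1,y0,y1=sys.argv[1],sys.argv[2],*map(int,sys.argv[3:7]);k=int(700/(x1-x0))
p=np.load(f)['p'] ; cv2.imwrite(sys.argv[7],cv2.resize(p[y0:y1,x0:x1,::-1],None,fx=k,fy=k,interpolation=0)); print(k)
E
python3 zt.py top pics/top3.npz 285 320 212 235 pics/tz3.png
python3 - <<'E'
from h import *
print(ray('top',301.7,225.5,.129))
d=np.load('pics/top3.npz')['d'];P=pts('top',d)
for v in range(222,230): print(v,[tuple(P[v,u].round(3).tolist()) for u in range(300,311,2)])
E
```

```text
20
[ 0.46670195 -0.00934656  0.129     ]
222 [(0.493, 0.001, 0.006), (0.493, -0.007, 0.002), (0.493, -0.015, 0.005), (0.493, -0.022, -0.003), (0.493, -0.03, -0.004), (0.492, -0.037, 0.003)]
223 [(0.49, 0.001, 0.0), (0.489, -0.007, 0.004), (0.489, -0.014, 0.001), (0.488, -0.022, 0.007), (0.488, -0.03, 0.005), (0.488, -0.037, 0.009)]
224 [(0.486, 0.001, 0.003), (0.486, -0.007, -0.003), (0.485, -0.014, 0.009), (0.486, -0.022, -0.003), (0.485, -0.029, -0.002), (0.484, -0.037, 0.005)]
225 [(0.482, 0.001, -0.001), (0.482, -0.007, -0.002), (0.481, -0.014, 0.003), (0.481, -0.022, 0.005), (0.481, -0.029, 0.006), (0.481, -0.037, 0.004)]
226 [(0.478, 0.001, 0.001), (0.465, -0.01, 0.132), (0.465, -0.017, 0.127), (0.464, -0.024, 0.131), (0.464, -0.031, 0.13), (0.432, -0.042, 0.447)]
227 [(0.474, 0.001, 0.003), (0.462, -0.01, 0.121), (0.461, -0.017, 0.131), (0.461, -0.024, 0.132), (0.461, -0.031, 0.129), (0.429, -0.041, 0.444)]
228 [(0.47, 0.001, 0.008), (0.47, -0.006, 0.004), (0.47, -0.014, 0.004), (0.47, -0.021, -0.001), (0.459, -0.031, 0.117), (0.426, -0.041, 0.447)]
229 [(0.467, 0.001, 0.001), (0.467, -0.006, 0.003), (0.466, -0.014, 0.006), (0.467, -0.021, -0.002), (0.466, -0.029, 0.001), (0.424, -0.041, 0.447)]
```

View pics/tz3.png

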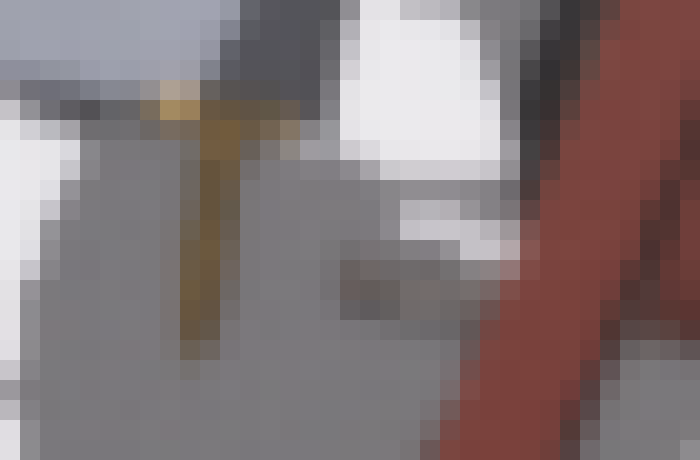

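```bash
python3 -m crank '[[[0,0,-0.01,0],[0,0,-0.02,0],[0,0,-0.021,0],[0,0,-0.021,0],[0,0,-0.021,0]]]'; python3 st.py;python3 - <<'E'
from h import *
p,d=get_image('top'); np.savez('pics/top4.npz',p=p,d=d)
p2,d2=get_image('scene'); np.savez('pics/scene4.npz',p=p2,d=d2)
P=pts('top',d)
for v in range(223,231): print(v,[tuple(P[v,u].round(3).tolist()) for u in range(300,311,2)])
E
python3 zt.py top pics/top4.npz 285 320 212 235 pics/tz4.png;python3 zt.py top pics/scene4.npz 280 325 170 220 pics/sz4.png; python3 st.py
```

```text
t: 4.1
tool_pos: [0.4577, -0.1162, 0.0901]
tool_rot: [1.318, 1.135, -1.319]
contact_force: [-0.2, -0.1, -1.2]
opening: 0.0066
t 4.1 tcp [ 0.4577 -0.1162  0.0901] xax [-0.  0. -1.] jaw yaw -8.54 F [-0.2 -0.1 -1.2] T [-0.05 -0.   -0.04] op 0.0066 q6 -0.26
223 [(0.49, 0.001, -0.004), (0.489, -0.007, 0.002), (0.488, -0.015, 0.008), (0.49, -0.022, -0.008), (0.489, -0.03, 0.003), (0.488, -0.037, 0.003)]
224 [(0.486, 0.001, -0.002), (0.486, -0.007, 0.001), (0.485, -0.014, 0.006), (0.485, -0.022, -0.001), (0.485, -0.029, -0.001), (0.485, -0.037, -0.002)]
225 [(0.482, 0.001, 0.003), (0.481, -0.007, 0.011), (0.47, -0.017, 0.113), (0.47, -0.024, 0.113), (0.47, -0.031, 0.109), (0.468, -0.038, 0.121)]
226 [(0.478, 0.001, 0.006), (0.478, -0.007, 0.004), (0.467, -0.017, 0.11), (0.466, -0.024, 0.11), (0.466, -0.031, 0.11), (0.466, -0.038, 0.112)]
227 [(0.474, 0.001, 0.002), (0.474, -0.007, 0.005), (0.474, -0.014, -0.0), (0.474, -0.022, 0.003), (0.463, -0.031, 0.109), (0.462, -0.038, 0.116)]
228 [(0.471, 0.001, -0.003), (0.47, -0.007, 0.008), (0.47, -0.014, 0.004), (0.47, -0.021, -0.002), (0.47, -0.029, -0.002), (0.47, -0.037, -0.001)]
229 [(0.467, 0.001, -0.003), (0.467, -0.006, -0.001), (0.467, -0.014, -0.003), (0.467, -0.021, -0.003), (0.466, -0.029, 0.001), (0.465, -0.037, 0.004)]
230 [(0.463, 0.001, 0.006), (0.463, -0.006, 0.002), (0.463, -0.014, 0.001), (0.462, -0.021, 0.005), (0.462, -0.029, 0.005), (0.422, -0.041, 0.43)]
20
15
t 4.2 tcp [ 0.458  -0.1161  0.0907] xax [ 0.001 -0.    -1.   ] jaw yaw -8.53 F [ 1.1 -0.2 -1.4] T [ 0.04 -0.02 -0.02] op 0.0071 q6 -0.26
```

View pics/tz4.png

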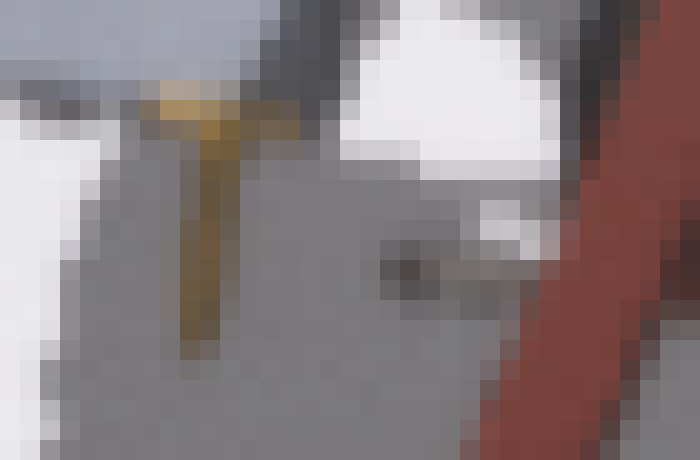

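View pics/sz4.png

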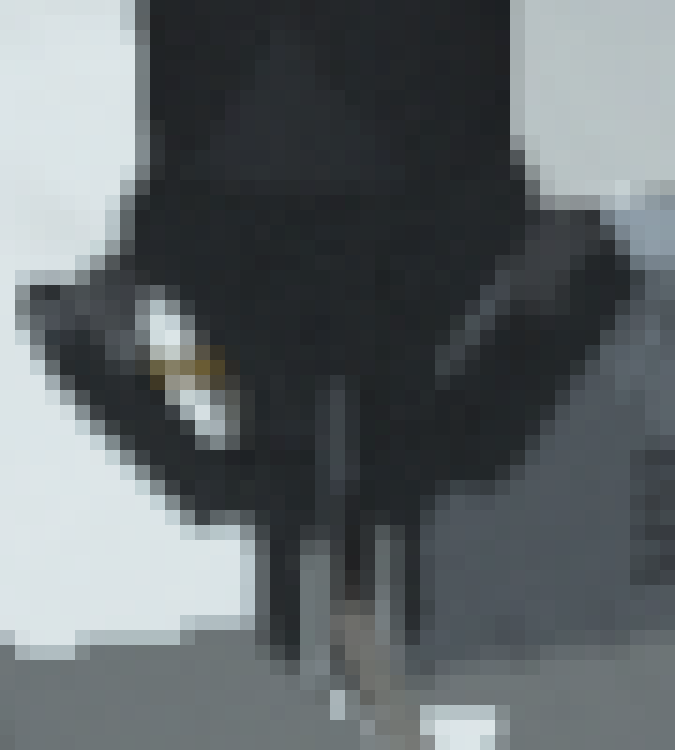

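```bash
python3 -m crank '[[[0.003,0.001,0,0],[0.004,0.008,0,0],[0.0055,0.016,0,0],[0.0065,0.024,0,0],[0.0065,0.024,0,0]]]'; python3 st.py;python3 - <<'E'
from h import *
p,d=get_image('top'); np.savez('pics/top5.npz',p=p,d=d)
P=pts('top',d)
for v in range(223,230): print(v,[tuple(P[v,u].round(3).tolist()) for u in range(292,303,2)])
E
python3 zt.py top pics/top5.npz 285 320 212 235 pics/tz5.png
```

```text
t: 4.62
tool_pos: [0.4641, -0.0897, 0.0903]
tool_rot: [1.316, 1.137, -1.316]
contact_force: [-0.5, -0.6, -0.7]
opening: 0.0063
t 4.62 tcp [ 0.4641 -0.0897  0.0903] xax [-0.     0.001 -1.   ] jaw yaw -8.37 F [-0.5 -0.6 -0.7] T [-0.02 -0.01  0.  ] op 0.0063 q6 -0.2
223 [(0.49, 0.031, 0.006), (0.477, 0.018, 0.118), (0.48, 0.012, 0.094), (0.478, 0.004, 0.112), (0.478, -0.003, 0.106), (0.489, -0.007, 0.006)]
224 [(0.487, 0.031, -0.001), (0.474, 0.018, 0.12), (0.476, 0.012, 0.093), (0.474, 0.004, 0.113), (0.473, -0.003, 0.116), (0.474, -0.01, 0.114)]
225 [(0.482, 0.031, 0.012), (0.469, 0.017, 0.128), (0.483, 0.016, -0.003), (0.471, 0.004, 0.112), (0.471, -0.003, 0.11), (0.471, -0.01, 0.102)]
226 [(0.479, 0.031, -0.002), (0.467, 0.018, 0.118), (0.479, 0.016, 0.0), (0.478, 0.009, 0.003), (0.478, 0.001, 0.0), (0.478, -0.007, 0.002)]
227 [(0.475, 0.031, 0.0), (0.462, 0.018, 0.128), (0.475, 0.016, 0.003), (0.475, 0.009, -0.001), (0.474, 0.001, 0.005), (0.432, -0.019, 0.429)]
228 [(0.471, 0.031, 0.003), (0.459, 0.018, 0.124), (0.471, 0.016, 0.005), (0.471, 0.009, -0.001), (0.471, 0.001, 0.001), (0.428, -0.019, 0.432)]
229 [(0.468, 0.031, 0.0), (0.457, 0.019, 0.108), (0.467, 0.016, 0.003), (0.467, 0.009, 0.002), (0.467, 0.001, 0.001), (0.425, -0.019, 0.435)]
20
```

View pics/tz5.png

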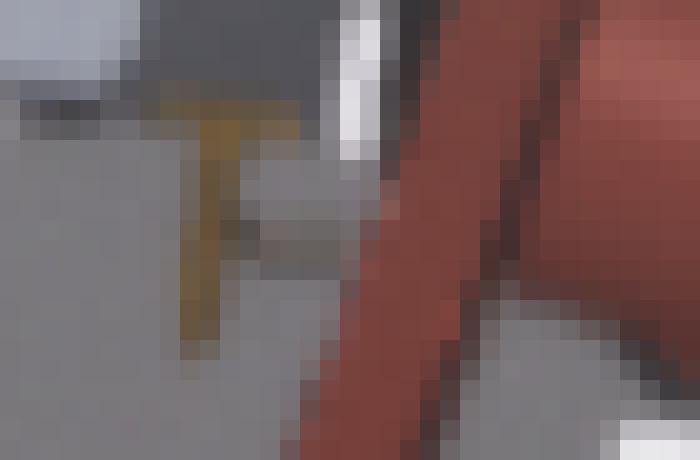

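The bar end, at about (297,224), lines up with the ring centre at about v=224. Inserting.

```bash
python3 -m crank '[[[0.001,0.006,0,0],[0.002,0.012,0,0],[0.003,0.018,0,0],[0.004,0.026,0,0],[0.004,0.026,0,0]]]'; python3 st.py;python3 - <<'E'
from h import *
p,d=get_image('top'); np.savez('pics/top6.npz',p=p,d=d)
P=pts('top',d)
for v in range(221,228): print(v,[tuple(P[v,u].round(3).tolist()) for u in range(286,297,2)])
E
python3 zt.py top pics/top6.npz 275 310 207 235 pics/tz6.png
```

```text
t: 5.08
tool_pos: [0.468, -0.064, 0.0902]
tool_rot: [1.317, 1.137, -1.316]
contact_force: [0.9, -0.1, -0.6]
opening: 0.0063
t 5.08 tcp [ 0.468  -0.064   0.0902] xax [-0.     0.001 -1.   ] jaw yaw -8.4 F [ 0.9 -0.1 -0.6] T [-0.03 -0.04 -0.01] op 0.0063 q6 -0.15
221 [(0.498, 0.053, 0.007), (0.498, 0.046, 0.003), (0.498, 0.038, 0.002), (0.498, 0.031, -0.002), (0.498, 0.023, -0.0), (0.449, -0.003, 0.427)]
222 [(0.495, 0.054, 0.002), (0.494, 0.046, 0.005), (0.482, 0.032, 0.111), (0.481, 0.025, 0.115), (0.494, 0.023, 0.002), (0.446, -0.003, 0.429)]
223 [(0.491, 0.054, 0.001), (0.491, 0.046, 0.001), (0.478, 0.032, 0.114), (0.479, 0.025, 0.11), (0.477, 0.018, 0.123), (0.443, -0.003, 0.426)]
224 [(0.488, 0.054, -0.002), (0.487, 0.046, 0.0), (0.475, 0.032, 0.108), (0.475, 0.025, 0.112), (0.473, 0.017, 0.131), (0.44, -0.003, 0.43)]
225 [(0.484, 0.054, -0.0), (0.483, 0.046, 0.001), (0.483, 0.039, 0.004), (0.482, 0.031, 0.007), (0.437, 0.003, 0.432), (0.437, -0.003, 0.43)]
226 [(0.48, 0.054, -0.003), (0.479, 0.046, 0.002), (0.479, 0.039, 0.001), (0.479, 0.031, -0.001), (0.435, 0.003, 0.43), (0.435, -0.003, 0.429)]
227 [(0.476, 0.054, 0.004), (0.476, 0.046, 0.001), (0.475, 0.039, 0.006), (0.475, 0.031, 0.006), (0.432, 0.003, 0.433), (0.432, -0.003, 0.43)]
20
```

View pics/tz6.png

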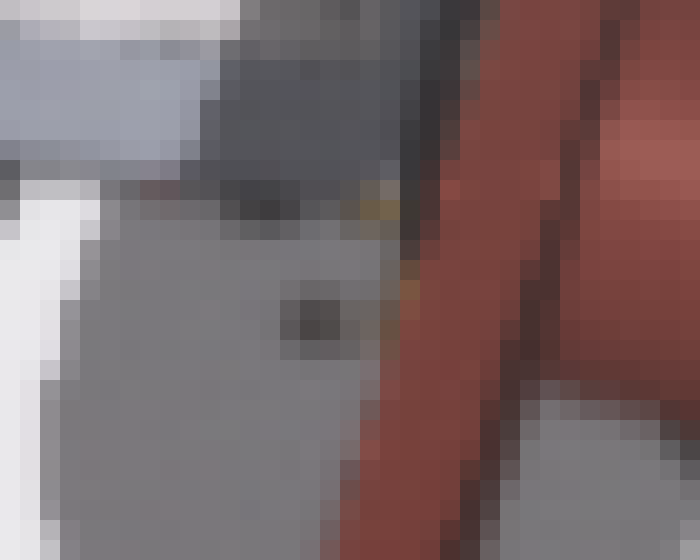

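The bar is through, with its end at about (290,223), some 20 mm past the ring and with no contact force. Starting the lift along the eye's arc.

```bash
python3 -m crank '[[[0,0,0.004,0],[0,0,0.008,0],[0.0005,0,0.013,0],[0.001,0,0.018,0],[0.0016,-0.0002,0.0233,0]]]' 0 110; python3 st.py
python3 - <<'E'
from h import *
p,d=get_image('scene'); np.savez('pics/s7.npz',p=p,d=d); cv2.imwrite('pics/s7.png',cv2.resize(p[130:240,250:390,::-1],None,fx=5,fy=5,interpolation=2))
E
```

```text
t: 5.55
tool_pos: [0.4696, -0.0657, 0.1142]
tool_rot: [1.318, 1.135, -1.318]
contact_force: [-0.4, 0.1, -2.2]
opening: 0.0061
t 5.55 tcp [ 0.4696 -0.0657  0.1142] xax [ 0. -0. -1.] jaw yaw -8.49 F [-0.4  0.1 -2.2] T [-0.08  0.06 -0.02] op 0.0061 q6 -0.15
```

View pics/s7.png

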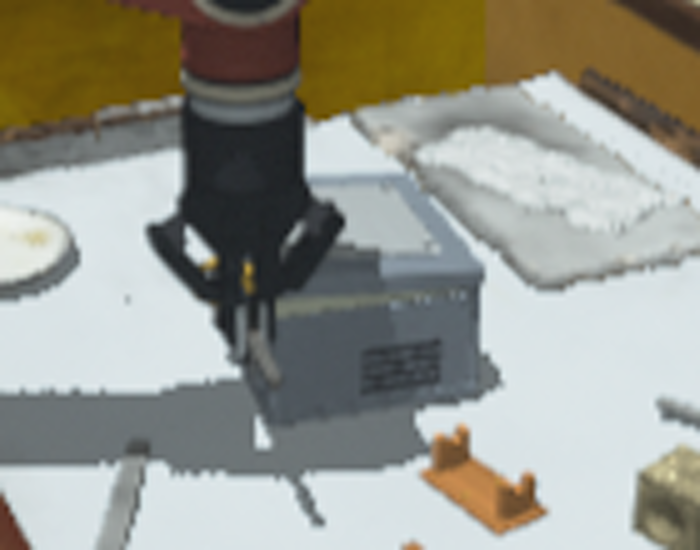

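```bash
python3 -m crank '[[[0.0013,-0.0002,0.0068,0],[0.0026,-0.0004,0.0137,0],[0.0042,-0.0006,0.0205,0],[0.006,-0.0009,0.0272,0],[0.0077,-0.0011,0.0339,0]]]'; python3 st.py
```

```text
t: 6.02
tool_pos: [0.4777, -0.0668, 0.1485]
tool_rot: [1.317, 1.135, -1.317]
contact_force: [-0.0, 0.1, -1.9]
opening: 0.0064
t 6.02 tcp [ 0.4777 -0.0668  0.1485] xax [ 0.001 -0.    -1.   ] jaw yaw -8.47 F [-0.   0.1 -1.9] T [-0.13  0.11  0.03] op 0.0064 q6 -0.15
```

```bash
python3 -m crank '[[[0.0022,-0.0003,0.0066,0],[0.0047,-0.0007,0.0131,0],[0.0073,-0.0011,0.0195,0],[0.0102,-0.0015,0.0258,0],[0.0133,-0.002,0.032,0]]]'; python3 st.py
python3 - <<'E'
from h import *
p,d=get_image('scene'); np.savez('pics/s8.npz',p=p,d=d); cv2.imwrite('pics/s8.png',cv2.resize(p[110:240,250:390,::-1],None,fx=4.5,fy=4.5,interpolation=2))
E
```

```text
t: 6.43
tool_pos: [0.4909, -0.0687, 0.1802]
tool_rot: [1.317, 1.135, -1.317]
contact_force: [0.6, -0.6, -1.0]
opening: 0.0062
t 6.43 tcp [ 0.4909 -0.0687  0.1802] xax [ 0. -0. -1.] jaw yaw -8.47 F [ 0.6 -0.6 -1. ] T [-0.06  0.04  0.04] op 0.0062 q6 -0.14
```

View pics/s8.png

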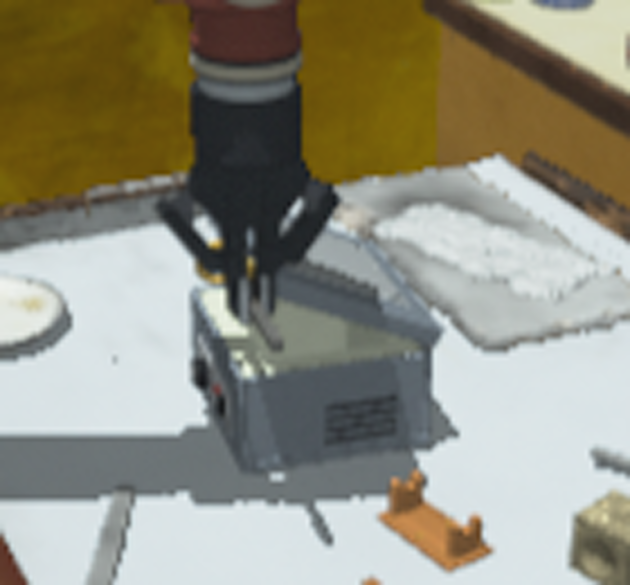

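The lid is open about 25°, with the eye at crop (210,262). Continuing.

```bash
python3 -m crank '[[[0.0034,-0.0005,0.0061,0],[0.0069,-0.001,0.0121,0],[0.0106,-0.0016,0.0179,0],[0.0145,-0.0021,0.0236,0],[0.0186,-0.0027,0.0291,0]]]'; python3 st.py
```

```text
t: 6.9
tool_pos: [0.5096, -0.0714, 0.2092]
tool_rot: [1.317, 1.136, -1.317]
contact_force: [-0.8, 0.0, -1.6]
opening: 0.006
t 6.9 tcp [ 0.5096 -0.0714  0.2092] xax [ 0. -0. -1.] jaw yaw -8.47 F [-0.8  0.  -1.6] T [-0.11  0.03 -0.01] op 0.006 q6 -0.14
```

```bash
python3 -m crank '[[[0.0043,-0.0006,0.0054,0],[0.0087,-0.0013,0.0107,0],[0.0133,-0.002,0.0157,0],[0.0175,-0.0026,0.0197,0],[0.0199,-0.003,0.022,0]]]'; python3 st.py; python3 -m crank '[[[0,0,0,0],[0,0,0,0],[0,0,0,0]]]'
python3 - <<'E'
from h import *
for n in('scene','top'):
  p,d=get_image(n); np.savez(f'pics/{n}9.npz',p=p,d=d); cv2.imwrite(f'pics/{n}9.png',cv2.resize((p[80:230,240:400] if n=='scene' else p[140:260,230:390])[:,:,::-1],None,fx=4.5,fy=4.5,interpolation=2))
E
```

```text
t: 7.32
tool_pos: [0.5299, -0.0745, 0.2314]
tool_rot: [1.318, 1.135, -1.317]
contact_force: [0.8, -0.5, -1.7]
opening: 0.0057
t 7.32 tcp [ 0.5299 -0.0745  0.2314] xax [ 0.001 -0.    -1.   ] jaw yaw -8.47 F [ 0.8 -0.5 -1.7] T [-0.04  0.09  0.03] op 0.0057 q6 -0.13
t: 7.57
tool_pos: [0.5288, -0.0743, 0.2303]
tool_rot: [1.317, 1.136, -1.318]
contact_force: [-0.3, 0.2, -1.4]
opening: 0.0064
```

View pics/scene9.png

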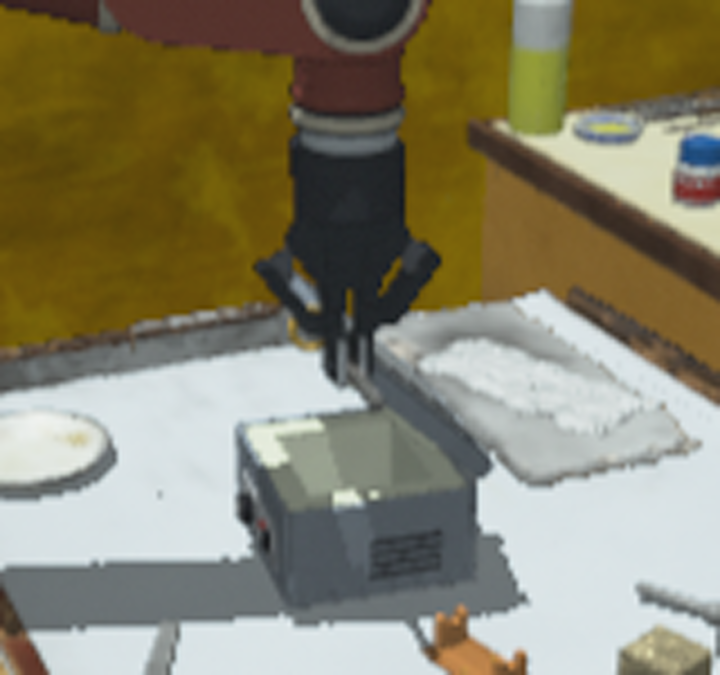

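View pics/top9.png

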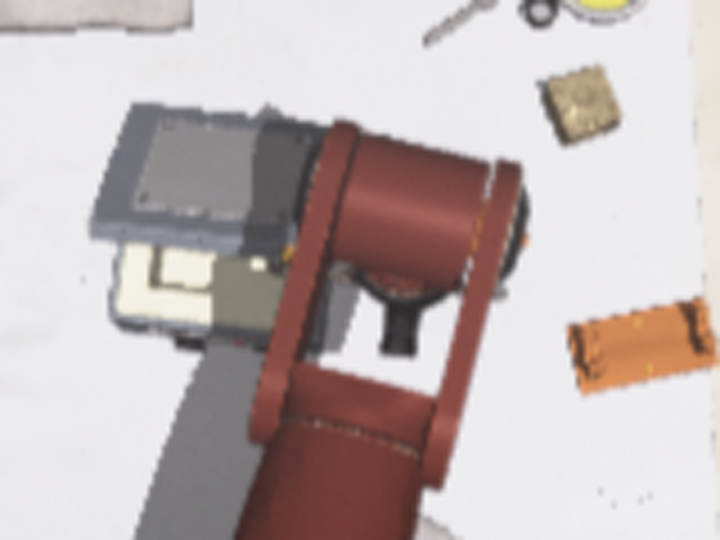

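```bash
cat > ang.py <<'E'
from h import *
import sys
d=np.load(sys.argv[1])['d'];P=pts('top',d)
kx=np.array([.9894,-.1454,0]);ky=np.array([.1454,.9894,0])
q=P[166:188,258:284].reshape(-1,3)
for i in range(4):
    A=np.c_[q@kx,q@ky,np.ones(len(q))];f=np.linalg.lstsq(A,q[:,2],rcond=None)[0];r=q[:,2]-A@f
    if i<3:q=q[abs(r)<max(2*r.std(),.004)]
print(len(q),'angle',np.degrees(np.arctan(f[0])),'cross',f[1],'rms',r.std())
# total least squares (noise is along view axis)
c=q.mean(0);n=np.linalg.svd(q-c)[2][2];n*=np.sign(n[2]);print('tls',np.degrees(np.arctan2(-n@kx,n[2])))
# absolute height: angle of a lid-top line vs hinge is fixed: top plane lies 21 mm above hinge axis (117-96)
H=np.array([.475,.0155,0])+.199*kx; w=c-H; w[2]=c[2]-.096; a=w@kx; b=w[2]
rr=np.hypot(a,b); print('pos-based',np.degrees(np.arctan2(b,-a)-np.arcsin(.021/rr)))
E
python3 ang.py pics/top9.npz; python3 st.py
```

```text
523 angle -43.810094606963425 cross -0.010436075360446329 rms 0.0020534817357171493
tls -43.89426148977188
pos-based 42.48570223867285
t 7.67 tcp [ 0.5287 -0.0743  0.2302] xax [-0.001  0.    -1.   ] jaw yaw -8.47 F [-0.9  0.1 -1.3] T [-0.05  0.13  0.05] op 0.0061 q6 -0.13
```

```bash
sed 's/166:188,258:284/172:212,262:296/' ang.py > ang0.py; python3 ang0.py pics/top0.npz
python3 - <<'E'
from h import *
# lid right-side edge line in the scene view? print lid front-left top corner from the top view depth and eye
d=np.load('pics/top9.npz')['d'];P=pts('top',d)
kx=np.array([.9894,-.1454,0]);H=np.array([.475,.0155,0])+.199*kx
for v in range(160,196,3): 
    w=P[v,268]-H; print(v,P[v,268].round(3),round(w@kx,4))
E
```

```text
1257 angle -0.08552734371963804 cross 0.0024558326148144266 rms 0.002759617357600605
tls -0.0859566203092917
pos-based 0.24577428046796848
160 [0.737 0.119 0.006] 0.0456
163 [ 0.727  0.12  -0.001] 0.0355
166 [0.684 0.106 0.126] -0.0059
169 [0.668 0.104 0.146] -0.0213
172 [0.654 0.103 0.157] -0.0346
175 [0.641 0.102 0.17 ] -0.0478
178 [0.627 0.101 0.181] -0.0606
181 [0.616 0.1   0.185] -0.0718
184 [0.602 0.098 0.203] -0.0855
187 [0.59  0.097 0.213] -0.0975
190 [0.577 0.096 0.227] -0.11
193 [0.568 0.097 0.218] -0.1184
```

Slope reads about 43.8° and position about 42.5–43°. Raising roughly 1.3°.

```bash
python3 -m crank '[[[0.0011,-0.0002,0.0011,0],[0.0022,-0.0003,0.0022,0],[0.0033,-0.0005,0.0032,0],[0.0033,-0.0005,0.0032,0],[0.0033,-0.0005,0.0032,0]]]'; python3 -m crank '[[[0,0,0,0],[0,0,0,0],[0,0,0,0],[0,0,0,0],[0,0,0,0]]]'
python3 - <<'E'
from h import *
for n in('top','scene'):
  p,d=get_image(n); np.savez(f'pics/{n}10.npz',p=p,d=d)
p,d=get_image('top'); np.savez('pics/top11.npz',p=p,d=d)
E
python3 ang.py pics/top10.npz;python3 ang.py pics/top11.npz;python3 st.py; python3 zt.py x pics/scene10.npz 285 355 125 195 pics/sz10.png
```

```text
t: 8.08
tool_pos: [0.5325, -0.0749, 0.2339]
tool_rot: [1.317, 1.135, -1.317]
contact_force: [-0.8, 0.7, -0.5]
opening: 0.0065
t: 8.5
tool_pos: [0.5323, -0.0748, 0.2338]
tool_rot: [1.317, 1.136, -1.317]
contact_force: [0.1, -0.3, -1.4]
opening: 0.0062
529 angle -45.057385560513346 cross -0.025886696668843134 rms 0.0021539121630348556
tls -45.146229575392695
pos-based 43.89402325832907
528 angle -45.08182227972342 cross -0.016685374611154602 rms 0.0021664332413326884
tls -45.16960115308259
pos-based 43.91942101156637
t 8.65 tcp [ 0.5323 -0.0748  0.2338] xax [-0.  0. -1.] jaw yaw -8.47 F [-0.9 -0.5 -1. ] T [-0.07  0.11  0.03] op 0.0063 q6 -0.13
10
```

View pics/sz10.png

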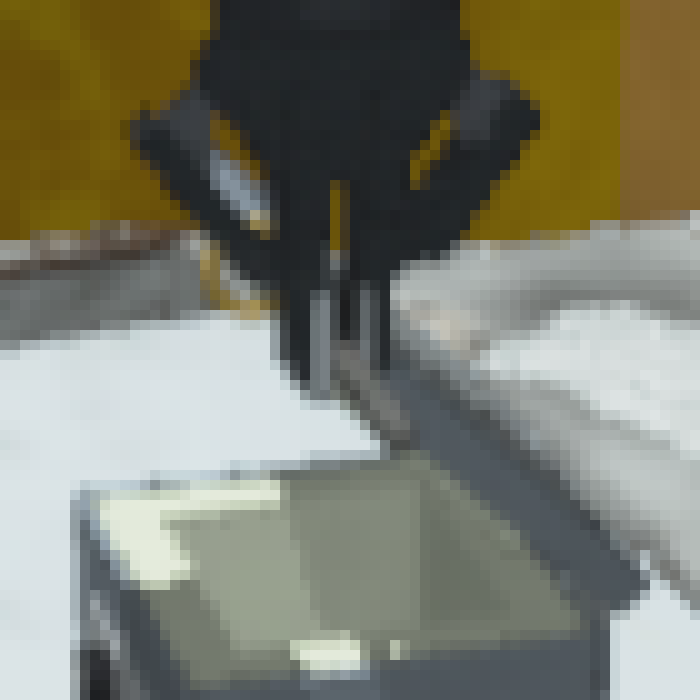

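```bash
python3 -m crank '[[[0,0,0,0],[0,0,0,0],[0,0,0,0],[0,0,0,0],[0,0,0,0]]]'
python3 - <<'E'
from h import *
p,d=get_image('top'); np.savez('pics/top12.npz',p=p,d=d)
E
python3 ang.py pics/top12.npz; python3 -c "
from station import finish_job; print(finish_job())"
```

```text
t: 9.07
tool_pos: [0.5324, -0.0749, 0.2338]
tool_rot: [1.317, 1.136, -1.317]
contact_force: [0.4, 0.6, -1.2]
opening: 0.0063
528 angle -45.2728436965852 cross -0.020587643204006856 rms 0.002110222447130995
tls -45.355711998023224
pos-based 43.873802171222735
the job is handed in; nothing more can be done
None
```

I lifted the steel bar from its rest, slid its left end through the brass eye and raised the lid along the eye's arc. I handed the job in at about 9.1 s, with the bar still gripped and the lid held at about 45°.

- **Lid angle:** the slope of the lid's top in the camera depth read 45.1–45.3° in the last three pictures, and the arm was not moving. A second estimate, from the lid's position relative to the hinge, read 43.9° and disagrees. I trusted the slope because the second one depends on my hinge location, where a 2 mm error shifts it by about 1°.
- **Bar in the eye:** the top view before the lift showed the end about 20 mm past the ring. By arm position it is now about 18 mm past. The far end was hidden behind the arm at the end, so I could not see it directly.
- **Contact and other objects:** readings between moves stayed within about 2 N during the lift, with a brief 6.6 N while gripping. I saw no sign of the gripper or arm touching the kiln or lid, and the arm's path stayed clear of the dish, block and beeswax. I did not measure their positions again at the end.

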